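Uncover the spirit lamp and hold the inoculating loop over its wick

ROBOT

A 7-joint arm with a two-finger parallel gripper is mounted at the origin on a cart in front of the work surface, level with it; the furniture and walls round the work are solid. World frame = base frame: x ahead of the robot, y to its left, z up, the work surface at z = 0. Lengths are in m, angles in rad, forces in N, time in s.
With the tool pointing down it reaches from about 0.4 to 0.85 m from the base axis. Payload 4.5 kg.
Tool frame: the origin (TCP) lies midway between the tips of the shut fingers; the grasp point (between the pads) lies 19 mm behind it; z points along the fingers, y is the line along which they close (so a half turn about z gives the same grasp; the last joint's range is limited). The gripper opens to 88 mm and grips with 3 to 60 N. Pads are 18 mm wide; open, the fingers measure 123 mm over their backs; the gripper's body (75 mm by 187 mm) begins 45 mm behind the grasp point.
Start: joints at [1.184, 0.689, -0.195, 1.565, 0.157, 0.902, -0.215], TCP at [0.255, -0.57, 0.239] pointing down, gripper open.
Joint ranges: [-3.01, 3.01], [-0.46, 2.08], [-1.47, 1.51], [0.13, 2.56], [-1, 4.14], [0.04, 2.09], [-2.66, 2.66]. Speed limits (rad/s): [2.57, 2.57, 3.14, 3.14, 3.14, 3.14, 3.14].

INTERFACE

Orientations are given as a unit quaternion [w, x, y, z].
In Python, from station import robot gives the robot as it stands. Calls block until the motion is done:
- robot.reach(position, orientation): joint-space move of the TCP to a pose.
- robot.move_straight(position, rotation=None, max_speed=0.15, f_stop=None): straight line of the TCP; rotation=None keeps the orientation; max_speed is the mean speed in m/s. With f_stop (N) it stops when the force on the tool has changed by that much, and returns True; else False.
- robot.movej(angles): joint-space move.
- robot.move_gripper(opening): finger opening in m; the grip force is fixed at half the most; returns when the fingers have stopped.
- robot.wait(seconds).
- robot.ik(position, orientation): joint angles nearest the present ones, or None.
- robot.observe(): the state.
- robot.get_image(name): name is "scene" or "top" or "wrist"; returns the picture (384x512x3 uint8, red, green, blue); there is no depth.
- robot.camera_params(name): a dict with "fovy" (degrees; the focal length in pixels is half the picture's height over the tangent of half this angle, whatever the lens; pixels are square), "cx", "cy" (the principal point, pixels), "cam_to_world" (4x4, takes a point from camera to world coordinates). Camera axes: x right, y up, looking along -z (the intrinsics and any distortion apply to the point x, -y, -z); pixel columns grow to the right and rows downward; lengths in m; the calibration is good to about 2 mm. A picture is of the moment at which its call begins: read the wrist's pose just before it. camera_params takes no time and is no camera call; for the wrist camera it gives the pose at the moment of the call.
A pose or a line that the arm cannot do raises robot.Unreachable and nothing moves.
- robot.job_done(): hands the job in; it is judged then, once.
Trained networks look in the newest picture that a camera, given by its name, has taken for a name from the list of things; names that differ only in an ending like _2 or _b are one class to them, and where a whole thing is asked for, a point or a joint stands for the part that bears it (a point fixed in the world has none). Each returns a list of dicts, best first, with "confidence" (0 to 1); they miss things now and then, are a little off and sometimes report something else, mostly with a low value. They report only what shows in the picture. A call takes as long as a camera call. They do not tell look-alikes from the thing itself.
- robot.search_frame(query, camera): "location" ([x, y, z] in m, in world coordinates, good to about 4 mm: the middle of the surface that is visible of it).
- robot.masks_of(query, camera): "mask" (384x512 bool, what is visible of it).
The state is a dict: "time_s": time; "joint_pos": joint angles; "joint_vel": joint speeds; "joint_efforts": joint torques, N m; "tcp_pos": TCP position; "eef_rot": TCP orientation; "ft_force": force on the tool from outside, world axes, zero at the start; "moment": the same for the moment, N m; "gripper_width": finger opening in m; "gripper_force": force on a finger pad.
Only numpy, scipy, OpenCV 4.12 (cv2) and the standard library are available. Lean on these libraries where they do the work, as an engineer would, in place of code of your own. Each camera call takes 0.05 s, during which the arm holds its last target. There are 200 camera calls.

TASK

Lift the steel snuffer off the spirit lamp and hang it by its eye on the peg of the hook stand without setting it down on the way, then let go of it. Then draw the inoculating loop out of its holder, carry it clear over the tube rack and the other things without touching the rack or pushing anything over or aside, and hold it upright with its ring end centred just above the lamp's wick, about a centimetre clear and touching nothing. Finish still holding it there, steady, for me to light the lamp.

Things in the scene. Friction and masses are not known exactly. Their poses are not given: they have to be found in the camera images.
- lamp: Spirit lamp with purple faceted glass body, 93 mm across and 69 mm tall, with a narrow neck, wick holder and wick on top; 120 mm tall in all, loose, 0.4 kg. Origin: centre of its underside, z up. At the start the snuffer covers neck and wick. Its neck is round and 40 mm or less wide.
- wick_top (a point): Tip of the lamp's wick, on the lamp's axis, 120 mm above its underside.
- snuffer: Steel cap, mouth down, 47 mm across (40 inside), 52 tall, 80 g; on top an upright flat plate, 36 mm wide along y, 6 thick along x, from 52 to 134 mm above the mouth. Through it along x a round 24 mm eye, centred at 81 mm; above the eye a solid tab to pinch. Origin: centre of mouth, z up. Starts over the wick, mouth 70 mm up, x within 0.5 rad of world x; lift 60 mm straight up to clear.
- snuffer_eye (a point): Centre of the snuffer's eye, 81 mm above the mouth.
- snuffer_tab (a point): Grip point in the middle of the snuffer's upper tab, 122 mm above the mouth (41 mm above the eye centre).
- hook_stand: Fixed stand: round base 84 mm across, post 12 mm thick, 154 mm tall, at its origin (centre of underside). A straight 7 mm peg leaves the post along the stand's -x, roughly to the robot, its centre line rising from 144 mm up at the post to 160 mm up at the tip, 75 mm out, ended by a 10 mm ball. The hung eye's upper edge rests on the peg.
- peg_tip (a point): Centre of the ball at the peg's free end: 75 mm along -x of the stand, 160 mm up.
- peg_mid (a point): Point on the peg about half way: 42 mm along -x of the stand, 153 mm up.
- holder: Fixed upright square aluminium block holding the loop: 36 by 36 mm, 74 mm tall, with a 15 mm square bore from the top, on a round 68 mm foot. Origin: centre of its underside.
- loop: Inoculating loop, 151 mm long, 40 g, upright in the holder. From the bottom: wire ring 11 mm across in its x-z plane, 3 mm wire to 50 mm, 12 mm spigot to 64, 23 mm collar to 69 that rests on the holder's rim, round handle 12 mm thick to 151. Origin: lowest point, on the axis, z up along the handle; starts 10 mm above the worktop, at most leaning slightly. Lift 70 mm to draw it out.
- loop_tip (a point): Centre of the wire ring, 4 mm above the tool's lowest point.
- loop_grip (a point): Grip point on the handle's axis, 117 mm above the tool's lowest point.
- rack_a: Fixed clear tube rack with black-capped tubes, about 200 mm long along its y and 56 mm wide; the tubes reach up to 145 mm above the worktop. Stands between the loop's holder and the lamp, origin at the centre of its underside. Not to be touched by the loop.
- bottle_dark: Bystander: small dark-filled glass bottle with a black cap, 40 mm across, 60 mm tall, origin at the centre of its underside. Leave it alone.
- lighter: Bystander: red pocket lighter lying flat, 77 mm long, 25 mm wide, 12 mm thick, origin at the centre of its underside. Leave it alone.
- dish_cream_0: Bystander: stack of cream-coloured petri dishes, 91 mm across, 47 mm tall, origin at the centre of its underside. Leave it alone.
- media_bottle_0: Bystander: clear conical flask, 58 mm across, 107 mm tall, origin at the centre of its underside. Leave it alone.
- media_bottle_3: Bystander: clear bottle, 40 mm across, 85 mm tall, origin at the centre of its underside. Leave it alone.
Mind the look-alikes: they are no part of the job. Leave any blue or orange look-alike of the snuffer alone.

How it is judged:
By the outcome, as a careful person would: the job done as asked, in the order asked, and still so for the second after the job is handed in, while the arm keeps its last pose, push and grip.
It also fails if it takes over 56 s, if anything falls off the work surface, if the arm or the gripper's body presses on something with over 40 N, if the wrist force passes 120 N, or if a joint passes its speed limit or range.

## Working session

There is one attempt and no reset: what is moved stays moved. The work goes in short steps, each a Python script; the robot and the scene stay as the last script left them, time stands still between calls to the robot, and variables do not carry over. Pictures are saved under pics/ and viewed, at most 10 in all, crops included, and the job is handed in when it is done.

```bash
mkdir -p pics; ls; python3 - <<'E'
from station import robot
import cv2,numpy as np
np.set_printoptions(precision=4,suppress=True)
for n in ("scene","top"):
    im=robot.get_image(n); cv2.imwrite(f"pics/{n}0.png",im[:,:,::-1])
    p=robot.camera_params(n); print(n,{k:(np.array(v).tolist() if k!="cam_to_world" else np.array(v).round(3).tolist()) for k,v in p.items()})
    for q in ("lamp","snuffer","snuffer_eye","snuffer_tab","hook_stand","peg_tip","peg_mid","holder","loop","loop_grip","rack_a","bottle_dark","lighter","dish_cream_0","media_bottle_0"):
        print(q,[(np.round(d["location"],3).tolist(),round(d["confidence"],2)) for d in robot.search_frame(q,n)][:4])
print(robot.observe())
E
```

```text
pics
scene {'fovy': 52.92297395729474, 'cx': 259.5254622686049, 'cy': 194.13297347186744, 'cam_to_world': [[-0.555, 0.498, -0.666, -0.348], [-0.832, -0.321, 0.453, 0.544], [0.012, 0.805, 0.593, 0.905], [0.0, 0.0, 0.0, 1.0]]}
lamp [([0.563, -0.305, 0.05], 0.66)]
snuffer [([0.576, -0.319, 0.118], 0.88), ([0.504, -0.412, 0.054], 0.57), ([0.662, -0.438, 0.05], 0.4)]
snuffer_eye [([0.501, -0.416, 0.045], 0.76), ([0.574, -0.318, 0.119], 0.72), ([0.66, -0.442, 0.05], 0.42)]
snuffer_tab [([0.58, -0.32, 0.12], 0.87), ([0.507, -0.416, 0.051], 0.81), ([0.659, -0.442, 0.055], 0.47), ([0.418, -0.007, 0.048], 0.3)]
hook_stand [([0.567, -0.128, 0.011], 0.81)]
peg_tip [([0.562, -0.124, 0.01], 0.69), ([0.513, -0.243, 0.035], 0.64)]
peg_mid [([0.563, -0.127, 0.009], 0.91), ([0.46, 0.309, 0.11], 0.72)]
holder [([0.448, 0.311, 0.026], 0.94)]
loop [([0.458, 0.312, 0.112], 0.66), ([0.514, -0.241, 0.035], 0.22)]
loop_grip []
rack_a []
bottle_dark [([0.385, 0.175, 0.046], 0.67), ([0.515, -0.242, 0.036], 0.56)]
lighter []
dish_cream_0 [([0.42, -0.008, 0.048], 0.77)]
media_bottle_0 [([0.592, 0.174, 0.054], 0.
[... 970 characters left out ...]
.014, 0.05], 0.89), ([0.461, 0.302, 0.104], 0.37)]
media_bottle_0 [([0.598, 0.164, 0.06], 0.78), ([0.397, 0.16, 0.077], 0.55), ([0.575, -0.314, 0.053], 0.32)]
{'time_s': 1.6, 'joint_pos': array([ 1.1838,  0.6891, -0.1946,  1.5653,  0.1573,  0.9025, -0.2151]), 'joint_vel': array([-0.0017,  0.0002, -0.0002, -0.0002,  0.0001, -0.001 ,  0.0012]), 'joint_efforts': array([  0.0005, -52.7485,  -1.2674, -15.3742,  -0.0519,  -0.0005,
         0.    ]), 'tcp_pos': array([ 0.2554, -0.5705,  0.2387]), 'eef_rot': array([0.0001, 0.9779, 0.2089, 0.    ]), 'ft_force': array([ 0.3802, -0.2151, -0.2696]), 'moment': array([-0.0364,  0.0681,  0.0159]), 'gripper_force': 0.0, 'gripper_width': 0.08813443832525027}
```

View pics/scene0.png

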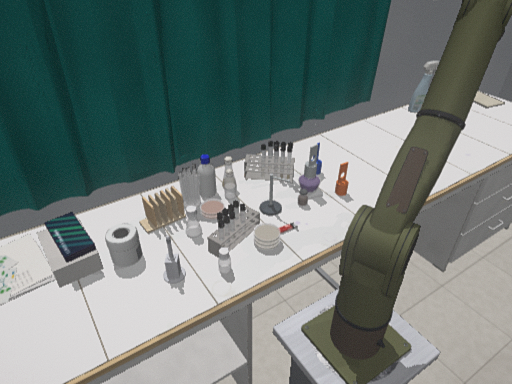

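View pics/top0.png

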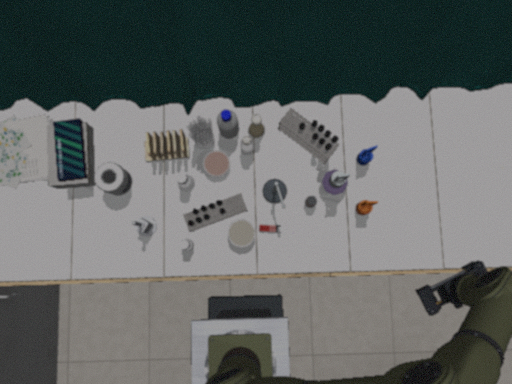

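Scene: the lamp with the steel snuffer is at about (310,170), orange and blue decoys to its right, the hook stand at (270,205), the loop holder at (173,262), and the rack with black-capped tubes at (235,228). Top: peg points from (275,190) to about (283,208), and the lamp is at (335,182). Next I'll take closer wrist views.

```bash
cat > h.py <<'E'
from station import robot
import cv2,numpy as np
from scipy.spatial.transform import Rotation as R
np.set_printoptions(precision=4,suppress=True)
def down(yaw):   # tool z down, tool y axis along world angle yaw
    y=np.array([np.cos(yaw),np.sin(yaw),0]); z=np.array([0,0,-1.]); x=np.cross(y,z)
    q=R.from_matrix(np.c_[x,y,z]).as_quat(); return q[[3,0,1,2]]
def shot(cam,name):
    p=robot.camera_params(cam); im=robot.get_image(cam); cv2.imwrite(f"pics/{name}.png",im[:,:,::-1])
    np.savez(f"pics/{name}.npz",T=p["cam_to_world"],k=[p["fovy"],p["cx"],p["cy"]]); return im
def load(name):
    d=np.load(f"pics/{name}.npz"); T=d["T"]; f,cx,cy=d["k"]; return T,192/np.tan(np.radians(f)/2),cx,cy
def ray(name,uv):
    T,f,cx,cy=load(name); d=T[:3,:3]@np.array([(uv[0]-cx)/f,-(uv[1]-cy)/f,-1]); return T[:3,3],d/np.linalg.norm(d)
def tri(*obs):
    A=np.zeros((3,3));b=np.zeros(3);rs=[ray(n,uv) for n,uv in obs]
    for o,d in rs: P=np.eye(3)-np.outer(d,d);A+=P;b+=P@o
    x=np.linalg.solve(A,b); return x,[round(1e3*np.linalg.norm(np.cross(x-o,d)),1) for o,d in rs]
def proj(name,X):
    T,f,cx,cy=load(name); c=T[:3,:3].T@(np.array(X)-T[:3,3]); return cx-f*c[0]/c[2],cy+f*c[1]/c[2]
def find(q,cam): return [(np.round(d["location"],3).tolist(),round(d["confidence"],2)) for d in robot.search_frame(q,cam)][:4]
E
python3 - <<'E'
from h import *
T=robot.camera_params("wrist"); o=robot.observe(); w,x,y,z=o["eef_rot"]
M=R.from_quat([x,y,z,w]).as_matrix(); C=np.array(T["cam_to_world"])
print(T["fovy"],T["cx"],T["cy"]); print("cam in tool",M.T@(C[:3,3]-o["tcp_pos"])); print(M.T@C[:3,:3])
for yaw in (-.6,0,.6,1.57,2.5,3.1):
  for P in ([.5,-.22,.38],[.46,.3,.35]): print(yaw,P,robot.ik(P,down(yaw)))
E
```

```text
59.845990917968955 257.9722997753359 193.65377394309795
cam in tool [ 0.0753  0.0009 -0.1452]
[[ 0.0002  0.9553  0.2955]
 [ 1.     -0.0004  0.0006]
 [ 0.0007  0.2955 -0.9553]]
-0.6 [0.5, -0.22, 0.38] [ 0.5674  0.449  -0.3782  1.5869  0.1774  1.1397 -0.4511]
-0.6 [0.46, 0.3, 0.35] [-0.2296  0.5334 -0.7186  1.6219  0.3791  1.1305 -1.6433]
0 [0.5, -0.22, 0.38] [ 0.6678  0.47   -0.5458  1.5818  0.259   1.1627  0.0668]
0 [0.46, 0.3, 0.35] [-0.0982  0.6063 -0.9862  1.6157  0.5323  1.2121 -1.1949]
0.6 [0.5, -0.22, 0.38] [ 0.7605  0.4992 -0.7099  1.5772  0.3423  1.1933  0.5836]
0.6 [0.46, 0.3, 0.35] [-0.0266  0.6746 -1.169   1.6124  0.6412  1.2906 -0.7027]
1.57 [0.5, -0.22, 0.38] [ 0.9057  0.5769 -1.0049  1.5703  0.5022  1.2745  1.3944]
1.57 [0.46, 0.3, 0.35] [ 0.0383  0.7927 -1.4154  1.6097  0.79    1.4329  0.1193]
2.5 [0.5, -0.22, 0.38] [ 0.9956  0.6708 -1.2503  1.5663  0.645   1.3773  2.1819]
2.5 [0.46, 0.3, 0.35] [-0.0006  0.7106 -1.2511  1.6113  0.6909  1.333   1.1481]
3.1 [0.5, -0.22, 0.38] [ 0.0517  0.4604  0.4523  1.6133 -0.2176  1.1181 -2.6245]
3.1 [0.46, 0.3, 0.35] [-0.0006  0.7106 -1.2511  1.6113  0.6909  1.333   1.7481]
```

```bash
python3 - <<'E'
from h import *
robot.reach([.52,-.27,.38],down(0)); a=shot("wrist","w1")
for q in ("snuffer_eye","snuffer_tab","peg_tip","peg_mid","hook_stand","lamp"): print(q,find(q,"wrist"))
robot.reach([.50,-.14,.38],down(0)); b=shot("wrist","w2")
for q in ("snuffer_eye","snuffer_tab","peg_tip","peg_mid","hook_stand","lamp"): print(q,find(q,"wrist"))
print(robot.observe()["time_s"])
cv2.imwrite("pics/w12.png",cv2.resize(np.vstack([a,b])[:,:,::-1],(0,0),fx=.78,fy=.78))
E
```

```text
snuffer_eye [([0.507, -0.412, 0.053], 0.8), ([0.661, -0.418, 0.036], 0.63)]
snuffer_tab [([0.657, -0.422, 0.032], 0.94), ([0.583, -0.319, 0.123], 0.93), ([0.505, -0.413, 0.053], 0.61)]
peg_tip [([0.565, -0.137, 0.013], 0.66)]
peg_mid [([0.567, -0.132, 0.013], 0.7)]
hook_stand [([0.569, -0.133, 0.012], 0.85)]
lamp [([0.572, -0.313, 0.057], 0.9)]
snuffer_eye [([0.674, -0.419, 0.031], 0.61), ([0.581, -0.314, 0.12], 0.6), ([0.505, -0.405, 0.036], 0.59)]
snuffer_tab [([0.672, -0.42, 0.028], 0.93), ([0.504, -0.404, 0.036], 0.88), ([0.583, -0.314, 0.124], 0.62)]
peg_tip [([0.565, -0.124, 0.01], 0.89), ([0.577, -0.307, 0.055], 0.45)]
peg_mid [([0.564, -0.127, 0.015], 0.65)]
hook_stand [([0.566, -0.127, 0.012], 0.74)]
lamp [([0.579, -0.306, 0.054], 0.71), ([0.567, -0.13, 0.013], 0.59)]
4.4583
```

View pics/w1.png

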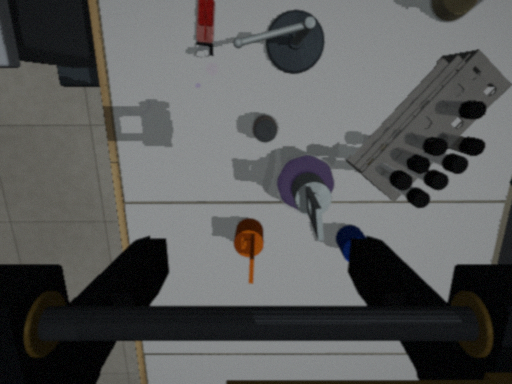

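View pics/w2.png

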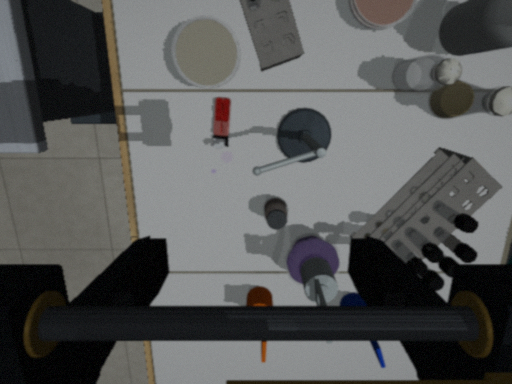

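w1: peg ball (240,43), post top (310,22), snuffer plate running (303,185)-(320,240). w2: ball (258,171), post top (322,153). The table edge looks bent, so I'll check for lens distortion.

```bash
python3 - <<'E'
from h import *
print("ball",tri(("w1",(240,43)),("w2",(258,171))))
print("post",tri(("w1",(310,22)),("w2",(322,153))))
print("base w1 w2 at z=.01")
for n,uv in (("w1",(295,41)),("w2",(304,135)),("w1",(304,179)),):
    o,d=ray(n,uv); print(n,uv,o+d*(0.008-o[2])/d[2])
# straightness of front edge of table in w1: fit points where the edge is (brownish)
im=cv2.imread("pics/w1.png").astype(int); pts=[]
for r in range(0,270,15):
    row=im[r,80:150]; s=row[:,2]-row[:,0]; pts.append((r,80+int(s.argmax()),int(s.max())))
print(pts)
a=cv2.imread("pics/w1.png")[150:260,230:380]; b=cv2.imread("pics/w2.png")[230:340,230:380]
cv2.imwrite("pics/z1.png",cv2.resize(np.vstack([a,b]),None,fx=2.7,fy=2.7,interpolation=cv2.INTER_CUBIC))
E
```

```text
ball (array([ 0.4998, -0.1512,  0.1596]), [np.float64(0.3), np.float64(0.3)])
post (array([ 0.5706, -0.1315,  0.1555]), [np.float64(0.4), np.float64(0.4)])
base w1 w2 at z=.01
w1 (295, 41) [ 0.5705 -0.1299  0.008 ]
w2 (304, 135) [ 0.5703 -0.1302  0.008 ]
w1 (304, 179) [ 0.5908 -0.3322  0.008 ]
[(0, 90, 52), (15, 93, 51), (30, 95, 51), (45, 97, 50), (60, 98, 51), (75, 104, 51), (90, 103, 49), (105, 105, 44), (120, 107, 29), (135, 109, 27), (150, 112, 47), (165, 115, 52), (180, 117, 54), (195, 119, 52), (210, 119, 54), (225, 121, 50), (240, 124, 52), (255, 108, 9)]
```

View pics/z1.png

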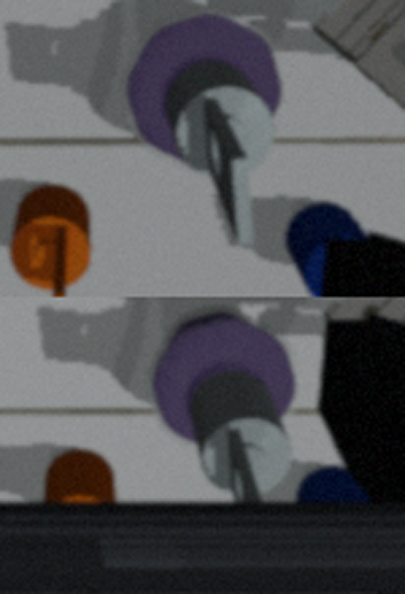

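w1 crop: steel cap disc centre at about (313,199), plate from (307,186) to (319,240). w2: cap centre about (321.5,288.5). Calibration agrees well with pinhole. Next, the snuffer position and yaw by overlaying a model.

```bash
python3 - <<'E'
from h import *
c,e=tri(("w1",(313.3,198.9)),("w2",(321.5,288.5))); print(c,e)
tiles=[]
a=cv2.imread("pics/w1.png"); K=4
for yaw in (-.45,-.3,-.15,0,.15,.3):
    im=cv2.resize(a[160:260,270:350],None,fx=K,fy=K,interpolation=cv2.INTER_CUBIC)
    ex=np.array([np.cos(yaw),np.sin(yaw),0]);ey=np.array([-np.sin(yaw),np.cos(yaw),0])
    P=lambda dx,dy,z:tuple(int(round(v)) for v in (np.array(proj("w1",[c[0],c[1],0]+ex*dx+ey*dy+np.array([0,0,z+.07])))-[270,160]+.5)*K)
    for z in (.052,.134):
        q=np.array([P(sx*.003,sy*.018,z) for sx,sy in((-1,-1),(1,-1),(1,1),(-1,1))]); cv2.polylines(im,[q],True,(0,0,255),1)
    q=np.array([P(.0235*np.cos(t),.0235*np.sin(t),.052) for t in np.linspace(0,6.28,40)]);cv2.polylines(im,[q],True,(0,255,0),1)
    cv2.putText(im,str(yaw),(5,20),0,.6,(0,255,255),2); tiles.append(im)
o=np.vstack([np.hstack(tiles[:3]),np.hstack(tiles[3:])]); cv2.imwrite("pics/y1.png",cv2.resize(o,None,fx=.74,fy=.74))
print(o.shape)
E
```

```text
[ 0.5884 -0.3294  0.1188] [np.float64(0.2), np.float64(0.2)]
(800, 960, 3)
```

View pics/y1.png

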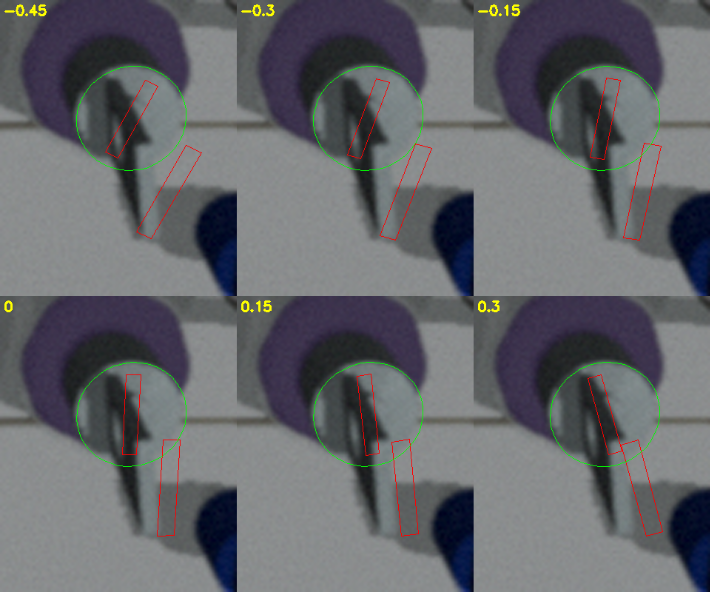

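The plate doesn't quite fit with the cap centre (about 5 mm left). Yaw is near 0. I'll take closer views from above.

```bash
python3 - <<'E'
from h import *
robot.reach([.555,-.31,.30],down(0)); a=shot("wrist","c1"); print(find("snuffer_tab","wrist"))
robot.reach([.61,-.31,.30],down(0)); b=shot("wrist","c2"); print(find("snuffer_tab","wrist"))
print(robot.observe()["time_s"])
A=cv2.imread("pics/c1.png");B=cv2.imread("pics/c2.png")
cv2.imwrite("pics/c12.png",cv2.resize(np.hstack([A[60:270,170:370],B[60:270,120:320]]),(800,420),interpolation=cv2.INTER_CUBIC))
E
```

```text
[([0.582, -0.32, 0.124], 0.93), ([0.508, -0.414, 0.052], 0.9), ([0.663, -0.427, 0.048], 0.82)]
[([0.671, -0.426, 0.051], 0.92), ([0.588, -0.319, 0.122], 0.85), ([0.57, -0.143, 0.016], 0.59), ([0.507, -0.414, 0.051], 0.58)]
5.7917
```

View pics/c12.png

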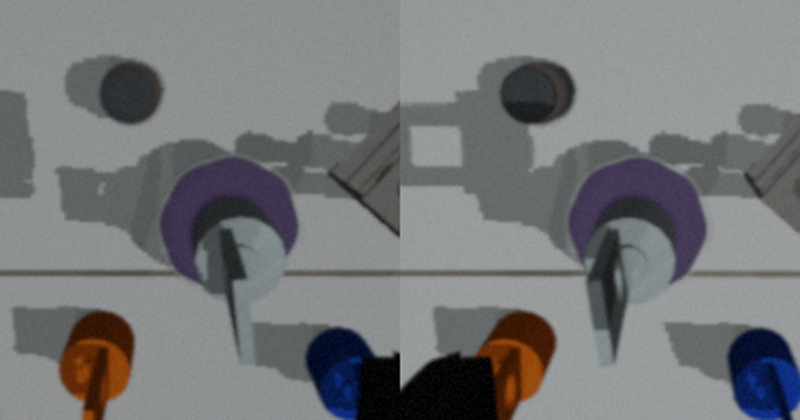

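c1: plate's top face strip centred around (292,220), cap centre (290,190). c2: cap centre (237.5,191); the top face needs zooming.

```bash
python3 - <<'E'
from h import *
print(tri(("c1",(290,190)),("c2",(237.5,191)),("w1",(313.3,198.9))))
A=cv2.imread("pics/c1.png")[165:250,270:320];B=cv2.imread("pics/c2.png")[165:250,205:255]
o=cv2.resize(np.hstack([A,B]),None,fx=7,fy=7,interpolation=cv2.INTER_CUBIC)
o=cv2.convertScaleAbs(o,alpha=1.5)
for i in range(0,100,10): cv2.putText(o,str(i%50+(270 if i<50 else 205)),(i*7,10),0,.35,(0,255,255),1)
for j in range(0,85,10): cv2.putText(o,str(165+j),(0,j*7+4),0,.35,(0,255,255),1)
cv2.imwrite("pics/c3.png",o)
E
```

```text
(array([ 0.5896, -0.3328,  0.1085]), [np.float64(0.7), np.float64(0.5), np.float64(0.4)])
```

View pics/c3.png

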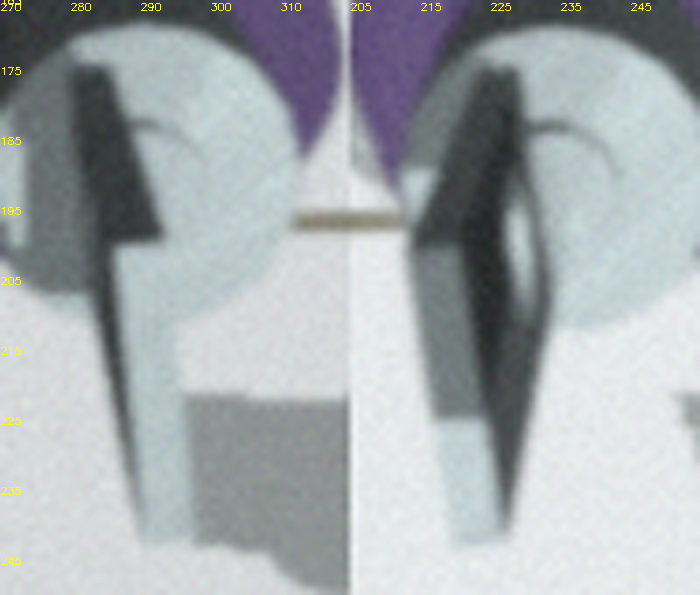

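Clear now. Top face of plate: c1 corners (285.7,199.6),(293.3,199.3),(290.4,242.6),(297.6,242.6); c2 (214,200.3),(221.1,199.7),(220.4,242.9),(227.9,242.1).

```bash
python3 - <<'E'
from h import *
c1=np.array([(285.7,199.6),(293.3,199.3),(290.4,242.6),(297.6,242.6)]);c2=np.array([(214,200.3),(221.1,199.7),(220.4,242.9),(227.9,242.1)])
P=np.array([tri(("c1",a),("c2",b))[0] for a,b in zip(c1,c2)]);print(P,P.mean(0))
v=(P[0]+P[1]-P[2]-P[3])/2; print("len",np.linalg.norm(v),"plate y-axis yaw offset",np.arctan2(v[1],v[0])-np.pi/2)
E
```

```text
[[ 0.5768 -0.3138  0.1984]
 [ 0.5825 -0.3129  0.2   ]
 [ 0.5812 -0.3487  0.2021]
 [ 0.5871 -0.3489  0.201 ]] [ 0.5819 -0.3311  0.2003]
len 0.035751862178898114 plate y-axis yaw offset 0.12584962961396617
```

```bash
python3 - <<'E'
from h import *
x,y,yaw=.582,-.331,.126
q=down(yaw)
robot.reach([x,y,.26],q); f0=robot.observe()["ft_force"]
print(robot.move_straight([x,y,.175],max_speed=.12,f_stop=6))
robot.move_gripper(0.0); o=robot.observe(); print(o["gripper_width"],o["gripper_force"],o["ft_force"]-f0,o["tcp_pos"])
print(robot.move_straight([x,y,.262],max_speed=.07)); robot.wait(.2); o=robot.observe(); print(o["gripper_width"],o["ft_force"]-f0,o["tcp_pos"],o["time_s"])
shot("wrist","L1")
for n in ("wrist","top","scene"):
    if n!="wrist": shot(n,"L"+n)
    for t in ("lamp","snuffer_eye","snuffer_tab","wick_top"): print(n,t,find(t,n))
E
```

```text
False
0.005811535942579103 29.999905563890934 [ 0.5446  1.3598 -0.6136] [ 0.5821 -0.331   0.175 ]
False
0.005726581402547014 [ 0.1911  0.9402 -2.1245] [ 0.5818 -0.331   0.2616] 9.775
wrist lamp [([0.585, -0.311, 0.057], 0.69)]
wrist snuffer_eye [([0.512, -0.41, 0.051], 0.76), ([0.666, -0.419, 0.05], 0.7), ([0.583, -0.318, 0.206], 0.69)]
wrist snuffer_tab [([0.584, -0.318, 0.211], 0.94), ([0.668, -0.426, 0.051], 0.83), ([0.509, -0.411, 0.05], 0.73)]
wrist wick_top [([0.579, -0.313, 0.058], 0.87)]
top lamp [([0.584, -0.314, 0.208], 0.74), ([0.574, -0.315, 0.061], 0.65)]
top snuffer_eye [([0.581, -0.316, 0.209], 0.58)]
top snuffer_tab [([0.577, -0.319, 0.206], 0.56), ([0.6, 0.161, 0.058], 0.56)]
top wick_top [([0.576, -0.309, 0.056], 0.94)]
scene lamp [([0.591, 0.174, 0.052], 0.37)]
scene snuffer_eye [([0.573, -0.315, 0.204], 0.8), ([0.66, -0.429, 0.045], 0.53), ([0.5, -0.415, 0.049], 0.52)]
scene snuffer_tab [([0.579, -0.317, 0.204], 0.82), ([0.507, -0.416, 0.052], 0.65)]
scene wick_top [([0.571, -0.312, 0.057], 0.87)]
```

```bash
python3 - <<'E'
from h import *
yaw=.28; q=down(yaw); post=np.array([.5705,-.1307]); u=np.array([np.cos(yaw),np.sin(yaw)])
pt=lambda s,z:[*(post-s*u),z+.024]
robot.reach(pt(.125,.230),q); robot.move_straight(pt(.125,.160),max_speed=.12); robot.wait(.2)
f0=robot.observe()["ft_force"]
print(robot.move_straight(pt(.078,.160),max_speed=.06,f_stop=3), robot.observe()["ft_force"]-f0)
print(robot.move_straight(pt(.043,.153),max_speed=.05,f_stop=3), robot.observe()["ft_force"]-f0)
robot.wait(.2); o=robot.observe(); print(o["tcp_pos"],o["ft_force"]-f0,o["moment"],o["time_s"])
for n in ("wrist","scene","top"): shot(n,"H"+n); print(find("snuffer_eye",n))
E
```

```text
False [ 0.0488 -0.7143  0.9202]
False [0.4036 0.6847 0.7885]
[ 0.5289 -0.1428  0.1771] [ 0.3175 -0.0394  0.8135] [-0.047  -0.0629  0.0165] 14.3167
[([0.526, -0.127, 0.123], 0.83)]
[([0.504, -0.415, 0.048], 0.86), ([0.667, -0.43, 0.05], 0.74), ([0.521, -0.125, 0.116], 0.67)]
[([0.671, -0.43, 0.054], 0.79), ([0.502, -0.42, 0.049], 0.56)]
```

```bash
python3 - <<'E'
from h import *
q=down(.28); o=robot.observe(); p=o["tcp_pos"]; f0=o["ft_force"]
print(robot.move_straight([p[0],p[1],.163],max_speed=.03,f_stop=2.5)); o=robot.observe(); print(o["tcp_pos"],o["ft_force"]-f0,o["time_s"])
E
```

```text
True
[ 0.5294 -0.1426  0.1686] [-1.5332  0.4936  4.2743] 14.975
```

Contact came exactly where expected (TCP 0.1686). Now I release and look.

```bash
python3 - <<'E'
from h import *
robot.move_gripper(.028); robot.wait(.2); o=robot.observe(); p=o["tcp_pos"]; print(p,o["gripper_width"],o["ft_force"])
robot.move_straight([p[0],p[1],.26],max_speed=.12)
a=shot("wrist","R1"); print(find("snuffer_eye","wrist"))
robot.move_gripper(.06)
robot.reach([.555,-.25,.32],down(0)); b=shot("wrist","R2"); 
for t in ("snuffer_eye","wick_top","lamp"): print(t,find(t,"wrist"))
print(robot.observe()["time_s"])
A=cv2.imread("pics/R1.png");B=cv2.imread("pics/R2.png")
o=np.hstack([A[0:300,100:420],B[0:300,150:470]]); o=cv2.resize(o,(800,375),interpolation=cv2.INTER_CUBIC); cv2.imwrite("pics/R12.png",cv2.convertScaleAbs(o,alpha=1.4))
E
```

```text
[ 0.5289 -0.1427  0.1684] 0.028352455455323358 [-0.0131 -0.5527 -0.7575]
[([0.667, -0.415, 0.025], 0.6), ([0.523, -0.415, 0.044], 0.59), ([0.527, -0.136, 0.115], 0.58)]
snuffer_eye [([0.509, -0.412, 0.047], 0.91), ([0.534, -0.145, 0.118], 0.66)]
wick_top [([0.582, -0.319, 0.06], 0.86)]
lamp [([0.585, -0.316, 0.057], 0.88)]
18.1
```

View pics/R12.png

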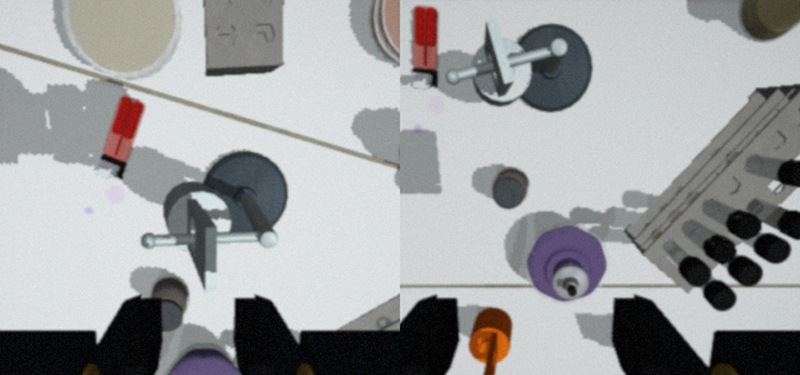

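Snuffer hangs on the peg at mid (R1: plate across peg at (200,235)); the lamp stands with the wick in R2 at about (287,229), and nothing is disturbed. Next: two close views each of the wick and of the loop, in one montage.

```bash
python3 - <<'E'
from h import *
robot.reach([.555,-.32,.30],down(0)); shot("wrist","k1")
robot.reach([.61,-.32,.30],down(0)); shot("wrist","k2")
robot.reach([.55,-.05,.34],down(0))
robot.reach([.435,.30,.31],down(0)); shot("wrist","l1"); print([find(t,"wrist") for t in("loop_grip","loop","holder")])
robot.reach([.49,.30,.31],down(0)); shot("wrist","l2"); print([find(t,"wrist") for t in("loop_grip","loop","holder")])
print(robot.observe()["time_s"])
c=[("k1",(.582,-.331,.11)),("k2",(.582,-.331,.11)),("l1",(.46,.303,.12)),("l2",(.46,.303,.12))]
T=[]
for n,X in c:
    h=(48,36); u,v=[int(round(t)) for t in proj(n,X)]; im=cv2.copyMakeBorder(cv2.imread(f"pics/{n}.png"),50,50,50,50,cv2.BORDER_CONSTANT)
    w=cv2.resize(im[v-h[1]+50:v+h[1]+50,u-h[0]+50:u+h[0]+50],(397,298),interpolation=cv2.INTER_CUBIC); w=cv2.convertScaleAbs(w,alpha=1.4); s=397/96
    for i in range(0,96,10): cv2.putText(w,str(u-h[0]+i),(int((i+.5)*s)-8,9),0,.3,(0,0,255),1); cv2.line(w,(int((i+.5)*s),10),(int((i+.5)*s),14),(0,0,255),1)
    for j in range(0,72,10): cv2.putText(w,str(v-h[1]+j)+"-",(0,int((j+.5)*s)+3),0,.3,(0,0,255),1)
    cv2.putText(w,n,(360,290),0,.5,(0,0,255),1); T.append(w)
cv2.imwrite("pics/M.png",np.vstack([np.hstack(T[:2]),np.hstack(T[2:])]))
E
```

```text
[[([0.458, 0.307, 0.115], 0.84)], [([0.464, 0.309, 0.115], 0.63)], [([0.456, 0.32, 0.004], 0.92)]]
[[([0.462, 0.303, 0.113], 0.79)], [([0.466, 0.301, 0.114], 0.94)], [([0.468, 0.319, 0.002], 0.8)]]
22.125
```

View pics/M.png

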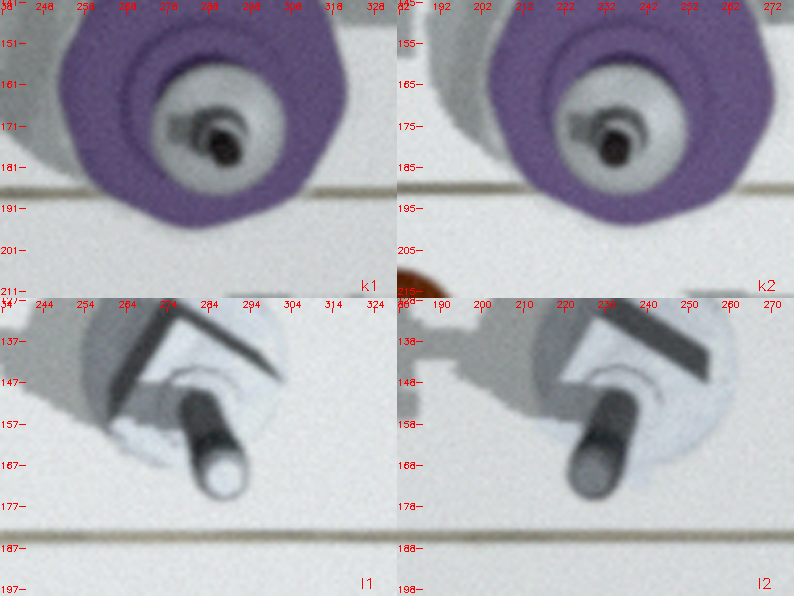

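k1/k2: wick tip (black) at (292.2,177.5)/(234.2,180.8). l1/l2: handle top at (288.2,169.5)/(227.4,170.1), handle base at about (282,150.5)/(232.7,152).

```bash
python3 - <<'E'
from h import *
def cz(n,uv,z): o,d=ray(n,uv); return o+d*(z-o[2])/d[2]
print("wick",tri(("k1",(292.2,177.5)),("k2",(234.2,180.8)),("R2",(286.8,229))),cz("k1",(292.2,177.5),.12),cz("k2",(234.2,180.8),.12))
print("top",tri(("l1",(288.2,169.5)),("l2",(227.4,170.1))),cz("l1",(288.2,169.5),.161),cz("l2",(227.4,170.1),.161))
print("base",tri(("l1",(282,150.5)),("l2",(232.7,152))))
# white neck disc & purple body centres
for n,p in(("k1",(290,172)),("k2",(236,175))):
    im=cv2.imread(f"pics/{n}.png"); hsv=cv2.cvtColor(im,cv2.COLOR_BGR2HSV); m=((hsv[...,0]>120)&(hsv[...,0]<150)&(hsv[...,1]>70)).astype(np.uint8)
    k,l,s,c=cv2.connectedComponentsWithStats(m); i=1+s[1:,4].argmax(); cnt=cv2.findContours((l==i).astype(np.uint8),0,1)[0]; h=cv2.convexHull(max(cnt,key=len)); e=cv2.fitEllipse(h)
    print(n,"body ellipse",e, [cz(n,e[0],z)[:2] for z in(.03,.045)])
E
```

```text
wick (array([ 0.5878, -0.3319,  0.1026]), [np.float64(1.7), np.float64(1.8), np.float64(1.8)]) [ 0.5874 -0.3285  0.12  ] [ 0.5874 -0.3281  0.12  ]
top (array([0.4631, 0.3053, 0.1593]), [np.float64(0.1), np.float64(0.1)]) [0.4629 0.3055 0.161 ] [0.4633 0.3058 0.161 ]
base (array([0.4626, 0.3091, 0.0846]), [np.float64(0.4), np.float64(0.4)])
k1 body ellipse ((286.41033935546875, 161.46060180664062), (65.57534790039062, 67.563720703125), 54.31029510498047) [array([ 0.5888, -0.3306]), array([ 0.5875, -0.3275])]
k2 body ellipse ((237.9437255859375, 165.12274169921875), (65.08149719238281, 66.4188003540039), 112.86256408691406) [array([ 0.586 , -0.3314]), array([ 0.5869, -0.3281])]
```

```bash
python3 - <<'E'
from h import *
q=down(0); x,y=.463,.307
robot.move_gripper(.05)
robot.reach([x,y,.21],q); f0=robot.observe()["ft_force"]
print(robot.move_straight([x,y,.108],max_speed=.12,f_stop=5))
robot.move_gripper(0.0); o=robot.observe(); print(o["gripper_width"],o["gripper_force"],o["ft_force"]-f0,o["tcp_pos"])
print(robot.move_straight([x,y,.19],max_speed=.06,f_stop=15)); o=robot.observe(); print(o["gripper_width"],o["ft_force"]-f0,o["tcp_pos"])
robot.move_straight([x,y,.285],max_speed=.12); robot.wait(.3); o=robot.observe(); print(o["ft_force"]-f0,o["tcp_pos"],o["time_s"])
shot("wrist","g0"); 
for t in("loop_tip","loop"):
    print(find(t,"wrist"))
    for d in robot.masks_of(t,"wrist")[:2]:
        m=d["mask"]; r,c=np.nonzero(m); print(t,round(d["confidence"],2),m.sum(),r.min(),r.max(),c.min(),c.max(),[(int(k),int(c[r==k].min()),int(c[r==k].max())) for k in range(r.min(),r.max()+1,6)][:30])
print("ring nominal px",proj("g0",o["tcp_pos"]+[0,0,-.019+.0-.113+.038]))
T=proj("g0",o["tcp_pos"]+np.array([0,0,.019-.113])); print("ring expected",T)
E
```

```text
False
0.011254596413739154 29.999354844912887 [-1.6723  0.7717 -0.82  ] [0.463 0.307 0.108]
False
0.01116341465502356 [-0.9564  1.6828 -1.7862] [0.4628 0.3068 0.1896]
[-1.6023  0.7238 -1.2563] [0.4628 0.3069 0.2845] 27.4167
[([0.461, 0.308, 0.289], 0.63)]
loop_tip 0.68 2767 195 305 238 277 [(195, 252, 258), (201, 255, 263), (207, 257, 258), (213, 253, 263), (219, 243, 273), (225, 239, 276), (231, 238, 277), (237, 241, 275), (243, 246, 270), (249, 247, 269), (255, 247, 269), (261, 247, 269), (267, 246, 269), (273, 245, 269), (279, 244, 270), (285, 243, 271), (291, 243, 272), (297, 242, 273), (303, 243, 272)]
[([0.462, 0.308, 0.292], 0.62)]
loop 0.87 2676 195 306 238 277 [(195, 253, 256), (201, 255, 262), (207, 256, 259), (213, 253, 262), (219, 243, 271), (225, 239, 275), (231, 238, 277), (237, 241, 275), (243, 246, 269), (249, 247, 268), (255, 247, 268), (261, 246, 269), (267, 246, 269), (273, 245, 270), (279, 244, 271), (285, 244, 271), (291, 243, 272), (297, 244, 271), (303, 244, 272)]
loop 0.52 1252 230 263 340 385 [(230, 358, 366), (236, 347, 376), (242, 342, 380), (248, 340, 382), (254, 341, 383), (260, 344, 385)]
ring nominal px (np.float64(259.00946306699933), np.float64(195.3550889167885))
ring expected (np.float64(259.00946306699933), np.float64(195.3550889167885))
```

```bash
python3 - <<'E'
from h import *
robot.move_straight([.463,.307,.33],max_speed=.12)
W=np.array([.5874,-.3284]); A=np.array([.463,.307])
for i in range(1,6):
    p=A+(W-A)*i/5; robot.move_straight([*p,.33],max_speed=.22); robot.wait(.15); shot("wrist",f"v{i}")
robot.wait(.3); robot.move_straight([*W,.26],max_speed=.1); robot.wait(.3); shot("wrist","v6"); p=robot.observe()["tcp_pos"]
print(p,robot.observe()["time_s"],robot.observe()["gripper_width"])
for d in robot.masks_of("loop","wrist")[:1]:
    m=d["mask"]; r,c=np.nonzero(m); print(round(d["confidence"],2),[(int(k),int(c[r==k].min()),int(c[r==k].max())) for k in range(r.min(),min(r.max()+1,250),3)])
print("wick",find("wick_top","wrist"))
S=np.stack([cv2.cvtColor(cv2.imread(f"pics/{n}.png"),cv2.COLOR_BGR2GRAY) for n in("g0","v1","v2","v3","v4","v5","v6")]).astype(float)
sd=S.std(0); mn=np.median(S,0)
print("std"); 
for r in range(180,226): print(r,''.join('#' if v<10 else '+' if v<18 else '.' for v in sd[r,235:285]),''.join('#' if v<70 else '+' if v<110 else '.' for v in S[6][r,235:285]))
for z in(.113,.1165,.069,.0665,.064): print(z,proj("v6",p+[0,0,.019-.117+(.117-z)*-1+.117]) if 0 else proj("v6",p+np.array([0,0,.019-.117+z])))
for z in(0,.004,.0095): print(z,proj("v6",p+np.array([0,0,.019-.117+z])))
E
```

```text
[ 0.5875 -0.3285  0.2604] 34.4 0.011178905430828142
0.92 [(195, 253, 256), (198, 252, 261), (201, 255, 262), (204, 256, 259), (207, 256, 259), (210, 256, 259), (213, 253, 263), (216, 246, 269), (219, 243, 272), (222, 241, 274), (225, 240, 275), (228, 239, 276), (231, 238, 276), (234, 238, 276), (237, 240, 273), (240, 246, 269), (243, 246, 269), (246, 247, 268), (249, 247, 268)]
wick [([0.584, -0.324, 0.058], 0.69)]
std
180 .................................................. ++++++++..........++########+............+++++++++
181 .................................................. +++++++++..........+########+...........++++++++++
182 .................................................. +++++++++...........+######+............++++++++++
183 .................................................. ++++++++++..........++####++...........+++++++++++
184 .................................................. ++++++++++............++..............++++++++++++
185 .................................................. +++++++++++..........................+++++++++++++
186 .....................................
[... 4059 characters left out ...]
++++#+###++++++++++++++++........
225 .....+###################################+........ ......+++++++++++++#########++++++++++++++........
0.113 (np.float64(259.3869007330467), np.float64(269.64968475627853))
0.1165 (np.float64(259.42504597524464), np.float64(273.82796566337043))
0.069 (np.float64(259.0226618625423), np.float64(229.75238091035948))
0.0665 (np.float64(259.0067768677916), np.float64(228.01240060215753))
0.064 (np.float64(258.99128399186986), np.float64(226.31537145960758))
0 (np.float64(258.6936149433101), np.float64(193.70986601349313))
0.004 (np.float64(258.7079677075853), np.float64(195.28201177740635))
0.0095 (np.float64(258.72843211289313), np.float64(197.5236028395159))
```

Held loop stands out: ring centred at about (257.6,198.6), expected (258.7,195.3), so the ring is off TCP by roughly (-0.8,-2.6) mm. I'll check the wick in the same picture, then correct and lower.

```bash
python3 - <<'E'
from h import *
def cz(n,uv,z): o,d=ray(n,uv); return o+d*(z-o[2])/d[2]
p=robot.observe()["tcp_pos"]; W=np.array([.5874,-.3284])
off=cz("v6",(257.6,198.6),p[2]-.094)-p; print("ring off",off, "collar off",cz("v6",(257.5,232.5),p[2]-.098+.069)-p)
print("wick px exp",proj("v6",[*W,.12]),proj("v5",[*W,.12]))
for n in("v5","v6"):
    g=cv2.cvtColor(cv2.imread(f"pics/{n}.png"),cv2.COLOR_BGR2GRAY)
    u,v=[int(round(t)) for t in proj(n,[*W,.12])]; print(n)
    for r in range(v-16,v+16): print(r,u-20,''.join('@' if t<40 else '#' if t<65 else '+' if t<100 else '.' for t in g[r,u-20:u+21]))
E
```

```text
ring off [-0.0008 -0.0027 -0.094 ] collar off [-0.0008 -0.0018 -0.029 ]
wick px exp (np.float64(258.41945393228224), np.float64(179.49044240926037)) (np.float64(258.2671665020137), np.float64(165.3553956546477))
v5
149 238 ++##+++++++++................++++++++++++
150 238 ++##++++++++..................+++++++++++
151 238 ++##+++++++....................++++++++++
152 238 +###++++++.......................++++++++
153 238 +##++++++........................++++++++
154 238 +##+++++..........................+++++++
155 238 +##+++++...........................++++++
156 238 +##++++..........++++..............++++++
157 238 +##++++........+++##++++...........++++++
158 238 +##++++....+++++###++++++...........+++++
159 238 +##++++..++++++###++..++++..........+++++
160 238 +#++++...++++++##+++....++..........+++++
161 238 ++#+++...+++++######+++..++.........+++++
162 238 ++#+++...+++++##+#@@@@#+............+++++
163 238 +++#+++...++++##+#@@@@@#............+++++
164 238 +++#+++...+++++###@@@@@#+...........+++++
165 238 +++##++.......++##@@@@@#+..........++++++
166 238 +++++++........++#@@@@@#+..
[... 1617 characters left out ...]

181 238 +++++...........+#@@@@@@#.............+++
182 238 ++++++...........+#@@@@#+............++++
183 238 ++++++............+###++............+++++
184 238 +++++++.............................+++++
185 238 +++++++............................++++++
186 238 ++++++++..........................+++++++
187 238 +++++++++........................++++++++
188 238 +++++++++++....................++++++++++
189 238 ++++++++++++..................+++++++++++
190 238 +++++++++++++++............++++++++++++++
191 238 ++++++++++++++++++++....+++++++++++++++++
192 238 +++++++++++++++++++++++++++++++++++++++++
193 238 ..+++++++++++++++++++++++++++++++++++++++
194 238 .....++++++++++++++++++++++++++++++++++..
```

Wick matches prediction to under 0.3 px in both pictures. Correcting and lowering.

```bash
python3 - <<'E'
from h import *
def cz(n,uv,z): o,d=ray(n,uv); return o+d*(z-o[2])/d[2]
t=[.5882,-.3257]
robot.move_straight([*t,.26],max_speed=.03); f0=robot.observe()["ft_force"]
print(robot.move_straight([*t,.228],max_speed=.04,f_stop=3)); robot.wait(.4); o=robot.observe(); p=o["tcp_pos"]; print(p,o["ft_force"]-f0,o["time_s"],o["gripper_width"])
shot("wrist","f1"); g=cv2.cvtColor(cv2.imread("pics/f1.png"),cv2.COLOR_BGR2GRAY)
print("wick exp",proj("f1",[.5874,-.3284,.12]))
for r in range(184,216): print(r,''.join('@' if v<40 else '#' if v<70 else '+' if v<105 else '.' for v in g[r,235:285]))
print(find("snuffer_eye","wrist"),find("lamp","wrist"))
E
```

```text
False
[ 0.5882 -0.3257  0.2281] [0.6699 0.0548 0.1777] 36.1 0.010958652265884907
wick exp (np.float64(257.79770118321403), np.float64(193.27422005489336))
184 ##+++++++++++++####++.....+++++.............++++++
185 ##+++++++++++++####++.......+++.............++++++
186 ##+++++++++++++###++##+++....++.............++++++
187 ###++++++++++++###+##@@@#++...++............++++++
188 +##++++++++++++##++#@@@@@@#+..++...........+++++++
189 ++##+++++++++++#++#@@@@@@@@+...............+++++++
190 ++###++++++..++#++#@@@@@@@@#...............+++++++
191 ++#+++++++....++++#@@@@@@@@#...............+++++++
192 ++++++++++.....+++#@@@@@@@@#+.............++++++++
193 ++++++++++.......+#@@@@@@@@#+.............++++++++
194 ++++++++++.......+#@@@@@@@@#.............+++++++++
195 ++++++++++.......++######@#+.............+++++++++
196 ++++++++++.......++###++###+............++++++++++
197 ++++++++++.......+++++++++++...........+++++++++++
198 ++++++++++........++++++++++..........++++++++++++
199 ++++++++++........+++++##+##+.........++++++++++++
200 +++++++++++........+++###++#++.......+++++++++++++
201 ++++++
[... 275 characters left out ...]
+++++++++++++++#####+++++++++++++++++.......
207 .......++++++++++++++#####++++++++++++++..........
208 .........++++++++++++#####+++++++++++.............
209 ...........++++++++++#####++++++++................
210 ..............++++++######++++....................
211 .................++++#####+.......................
212 ...................+#####+........................
213 ..................++######++......................
214 ...............+++###########+++..................
215 .............+++##++++++++++####+.................
[([0.589, -0.323, 0.236], 0.73), ([0.671, -0.416, 0.041], 0.72), ([0.509, -0.404, 0.048], 0.65), ([0.588, -0.317, 0.057], 0.37)] [([0.589, -0.32, 0.057], 0.79)]
```

```bash
python3 - <<'E'
from h import *
robot.get_image("scene"); print(find("snuffer_eye","scene"))
print(robot.job_done())
E
```

```text
[([0.517, -0.132, 0.112], 0.9), ([0.667, -0.432, 0.048], 0.77), ([0.505, -0.416, 0.049], 0.67)]
the job is handed in; nothing more can be done
None
```

The job is handed in: the snuffer hangs by its eye on the peg, and the arm is holding the loop upright (about 1° of lean) with its ring centred about 1 cm above the wick.

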